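Set a kiln shelf for a biscuit firing

TASK

Set this kiln shelf for firing: stand the jar in the middle of the shelf with the lid that fits it seated on top, and put the cone pack midway between the two props that already stand there, lying in line with them. Last of all, when the ware is on, stand the loose prop of the same height as those two across the jar from them, centred along the opposite edge and as far in from that edge as the other two are from theirs, so that the three will carry the next shelf. Do not shift the two standing props, and leave the spare lid and the spare prop where they are on the bench.

Things in the scene. Friction and masses are not known exactly. Their poses are not given: they have to be found in the camera images.
- shelf: Square kiln shelf, fixed, 240 x 240 mm, pale with a white coated top, lying on two wooden battens; its flat upper face is 32 mm above the bench. Origin: under its centre, at bench level; z up. Its +x axis points from the middle to the edge along which the two standing props are; y runs along that edge. May lie at any yaw.
- prop_a: Kiln prop already standing on the shelf: upright square post with a bore, 36 x 36 mm, 125 mm tall, loose. Origin: centre of its underside. It stands at x = +85 mm, y = +85 mm from the shelf's centre in the shelf's axes.
- prop_b: The other standing prop, the same as prop_a, at x = +85 mm, y = -85 mm in the shelf's axes.
- tall_prop: Loose kiln prop standing on the bench, 36 x 36 mm square post, 125 mm tall (as the two standing ones), about 200 g. Origin: centre of its underside, z up, x and y square to its faces.
- short_prop: Spare kiln prop standing on the bench, the same section but only 75 mm tall: not wanted. Origin: centre of its underside.
- jar: Open straight-sided round jar of biscuit clay, 66 mm outside diameter, 72 mm tall, wall 5 mm (mouth 56 mm), about 200 g, upright on the bench. Origin: centre of its underside, z up.
- lid: The jar's lid, lying right way up on the bench on its locating flange: flange 46 mm diameter, 8 mm deep; rim 64 mm diameter, its underside 8 mm above the origin and its edge 5 mm thick; low dome to 17 mm; on top a round knob with a bud tip, widest 22 mm diameter from 20 to 34 mm above the origin, its point at 47 mm. Origin: centre of the flange's underside, z up. Seated on the jar, its origin is 64 mm above the jar's.
- wide_lid: Spare lid of the same shape and height but wider: rim 84 mm, flange 66 mm diameter, too big for the jar. Lies on the bench. Origin: centre of its underside.
- cone_pack: Cone pack: grey clay bar 24 mm wide (its x) by 84 mm long (its y) by 24 mm high, with three slim pale firing cones standing in it that lean a little along its length, tops 58 mm above the origin. Origin: centre of its underside, z up. About 110 g.
There are look-alikes about, which are no part of the job. Leave any purple look-alike of the jar alone.

How it is judged:
On the way, in this order (a step that is already met when the one before it is completed fails the run):
1. the jar with its lid, and the cone pack, stand in their places on the shelf (x of jar in the frame of shelf between -0.015 and 0.015 m and y of jar in the frame of shelf between -0.015 and 0.015 m and z of jar in the frame of shelf between 0.027 and 0.037 m and angle between each of jar, lid, cone_pack's own z axis and vertical below 0.06 rad and horizontal distance between lid and jar below 0.008 m and z of lid in the frame of jar between 0.06 and 0.068 m and x of cone_pack in the frame of shelf between 0.07 and 0.1 m and y of cone_pack in the frame of shelf between -0.015 and 0.015 m and z of cone_pack in the frame of shelf between 0.027 and 0.037 m and angle between the y axis of cone_pack and the y axis of shelf, either way round below 0.25 rad), for 0.2 s.
2. then the third prop stands in its place (x of tall_prop in the frame of shelf between -0.1 and -0.07 m and y of tall_prop in the frame of shelf between -0.015 and 0.015 m and z of tall_prop in the frame of shelf between 0.027 and 0.037 m and angle between tall_prop's own z axis and vertical below 0.06 rad), for 0.2 s.
At the end, for the whole second after the job is handed in: Jar mid-shelf and cone pack midway between the standing props (each 15 mm, pack in line to 0.25 rad), fitting lid seated, then the tall prop upright 85 mm out on the far side (15 mm); standing props within 12 mm and spares within 30 mm of their start; all released, at rest (all of step 1 and all of step 2 and distance of each of prop_a, prop_b from where it was at the start of the episode below 0.012 m and angle between each of prop_a, prop_b's own z axis and vertical below 0.06 rad and distance of each of wide_lid, short_prop from where it was at the start of the episode below 0.03 m and angle between each of wide_lid, short_prop's own z axis and vertical below 0.1 rad and linear speed of each of jar, lid, cone_pack, tall_prop, prop_a, prop_b below 0.02 m/s); the robot touches nothing.
It fails at once if a standing prop is knocked over (angle between any of prop_a, prop_b's own z axis and vertical above 0.35 rad).
It also fails if it takes over 120 s, if anything falls off the work surface, if the arm or the gripper's body presses on something with over 40 N, if the wrist force passes 120 N, or if a joint passes its speed limit or range.

ROBOT

A 6-joint arm with a two-finger parallel gripper is mounted at the origin on the work surface. World frame = base frame: x ahead of the robot, y to its left, z up, the work surface at z = 0. Lengths are in m, angles in rad, forces in N, time in s.
With the tool pointing down it reaches from about 0.275 to 0.825 m from the base axis. Payload 4.9 kg.
Tool frame: the origin (TCP) lies midway between the tips of the shut fingers; the grasp point (between the pads) lies 19 mm behind it; z points along the fingers, y is the direction in which the jaws open and shut (so a half turn about z gives the same grasp; the last joint's range is limited). The gripper opens to 85 mm and grips with 20 to 120 N. Pads are 22 mm wide; open, the fingers measure 114 mm over their backs; the gripper's body (76 mm by 85 mm) begins 54 mm behind the grasp point. The pads swing forward as they close: fully open they stand 13 mm farther back than shut.
Start: joints at [-1.255, 0.326, -0.193, 1.052, 0, 1.437], TCP at [0.239, -0.495, 0.231] pointing down, gripper open.
Joint ranges: [-2.65, 2.65], [-0.97, 1.79], [-1.3, 1.35], [-1.93, 2.1], [-1.47, 1.37], [-3.14, 3.14]. Speed limits (rad/s): [2.57, 2.57, 3.14, 3.14, 3.14, 3.14].

INTERFACE

Orientations are given as a rotation vector (axis times angle).
In Python, from cell import bot gives the robot as it stands.
- The arm moves only by the tool apply_moves, never from a script. Its argument "rows" is a list that holds one entry, the list of rows, each a list of 4 numbers: the shift along the tool's x, y, z in m, then the turn about the tool's z in degrees. A call has 1 to 12 rows; each row shifts and turns the commanded pose from where the row before left it, along the tool's axes as they then stand; what a row does not reach is not made up. A row lasts 1/8 s, in which the tool goes at most 62.5 mm and 10.7 degrees, less where a joint would pass 70% of its speed; a pose out of reach is approached as far as the arm can. A call is refused whole if a number of a shift passes 0.0625 or a number of a turn 10.7, either way. A call with a gripper value outside its range is refused whole. "hand" is the opening, from 0 (shut) to 1 (fully open), set as the call begins (left out, the last holds). The fingers move at their own pace and stop on an object; "newtons" is the grip in N (left out, the last holds). Time passes only in rows, so rows that do not move let the fingers close. It gives the time, the measured TCP pose, the force and the opening at its end, in the units of the state.
- bot.get_obs(): the state, without advancing time (a new reading comes with each control period).
- bot.read_camera(name): name is "scene" or "top" or "wrist"; returns a dict with "pixels" (480x640x3 uint8, red, green, blue), "z_map" (480x640 float32, m along the optical axis (not along the pixel's ray), 0 where there is no reading), "camera_matrix" (3x3 intrinsics, pixels), "view" (4x4, takes a point from world to camera coordinates). Camera axes: x right, y down, z forward; pixel columns grow to the right and rows downward; lengths in m; the calibration is good to about 2 mm. A picture is of the moment at which its call begins.
- bot.close_job(): hands the job in, once; it reports no verdict.
The state is a dict: "time_s": time; "joint_positions": joint angles; "qd": joint speeds; "joint_torque": joint torques, N m; "ee_pos": TCP position; "tcp_rot": TCP orientation; "ft_force": force on the tool from outside, world axes, zero at the start; "wrist_torque": the same for the moment, N m; "grip_width": finger opening in m.
Only numpy, scipy, OpenCV 4.12 (cv2) and the standard library are available. Lean on these libraries where they do the work, as an engineer would, in place of code of your own. Each camera call takes 0.05 s, during which the arm holds its last target.

## Working session

There is one attempt and no reset: what is moved stays moved. The work goes in short steps, Python scripts to look and compute and a tool call to move; the robot and the scene stay as the last step left them, time stands still between calls to the robot, and variables do not carry over. Pictures are saved under pics/ and viewed, and the job is handed in when it is done.

Besides the shell and the picture viewer there is one more tool, called after "Request:" as a command line: name --argument value ..., lists and objects as JSON in quotes. apply_moves: Moves the arm, as the interface text tells. Its arguments: {"type":"object","properties":{"rows":{"type":"array"},"hand":{"type":"number"},"newtons":{"type":"number"}},"required":["rows"]}

```bash
ls; mkdir -p pics; python3 - <<'E'
from cell import bot
import cv2,numpy as np,pickle
o=bot.get_obs();print({k:np.round(v,3) for k,v in o.items()})
for n in ["scene","top","wrist"]:
    c=bot.read_camera(n);pickle.dump(c,open(f"{n}0.pkl","wb"))
    cv2.imwrite(f"pics/{n}0.png",c["pixels"][:,:,::-1]);print(n,np.round(c["camera_matrix"],1).tolist(),np.round(c["view"],3).tolist())
E
```

```text
pics
{'time_s': np.float64(0.0), 'joint_positions': array([-1.255,  0.327, -0.194,  1.052, -0.   ,  1.437]), 'qd': array([-0.002, -0.001, -0.001, -0.   ,  0.001,  0.   ]), 'joint_torque': array([ 1.0000e-03, -4.4339e+01,  2.6244e+01,  1.5000e-02, -0.0000e+00,
       -0.0000e+00]), 'ee_pos': array([ 0.239, -0.495,  0.23 ]), 'tcp_rot': array([-3.061, -0.7  ,  0.   ]), 'ft_force': array([-0.093,  0.165, -0.643]), 'wrist_torque': array([-0.007,  0.022,  0.011]), 'grip_width': np.float64(0.086)}
scene [[512.5, 0.0, 321.0], [0.0, 512.5, 248.3], [0.0, 0.0, 1.0]] [[0.364, 0.932, -0.003, -0.174], [0.771, -0.302, -0.561, -0.356], [-0.523, 0.202, -0.828, 1.6], [0.0, 0.0, 0.0, 1.0]]
top [[486.5, 0.0, 314.3], [0.0, 486.5, 241.4], [0.0, 0.0, 1.0]] [[0.022, -1.0, 0.001, 0.011], [-0.995, -0.022, -0.1, 0.533], [0.1, 0.001, -0.995, 1.103], [0.0, 0.0, 0.0, 1.0]]
wrist [[345.7, 0.0, 313.4], [0.0, 345.7, 235.3], [0.0, 0.0, 1.0]] [[0.434, -0.901, -0.001, -0.549], [-0.857, -0.414, 0.307, -0.04], [-0.277, -0.132, -0.952, 0.381], [0.0, 0.0, 0.0, 1.0]]
```

View pics/top0.png

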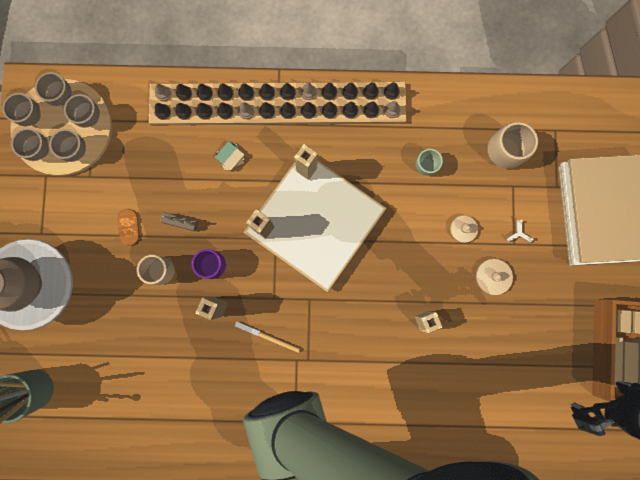

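View pics/scene0.png

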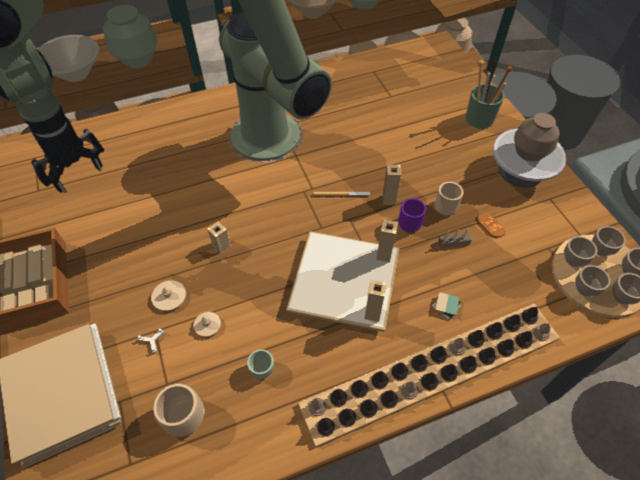

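View pics/wrist0.png

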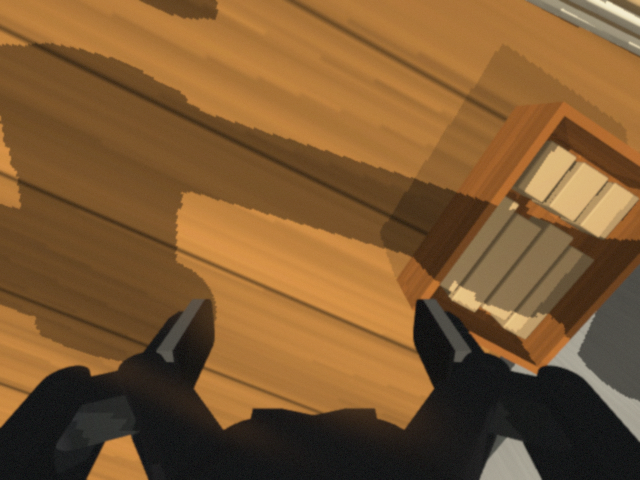

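The top view shows the shelf at about (316,222), with the standing props at (306,157) and (259,221). The jar is at (155,268), next to the purple look-alike at (208,264), and the cone pack is at (180,221). The tall prop is at (208,308) and the short one at (429,322). The fitting lid is at (464,229) and the wide lid at (494,277).

```bash
cat > h.py <<'E'
import numpy as np,cv2,pickle
def ray(c,px,z):
    px=np.atleast_2d(np.asarray(px,float));V=c["view"];R=V[:3,:3];t=V[:3,3];K=c["camera_matrix"]
    o=-R.T@t;d=(np.linalg.inv(K)@np.c_[px,np.ones(len(px))].T).T@R
    return o+d*((z-o[2])/d[:,2])[:,None]
def xyz(c):
    V=c["view"];R=V[:3,:3];t=V[:3,3];K=c["camera_matrix"]
    v,u=np.mgrid[:480,:640];z=c["z_map"]
    p=np.stack([(u-K[0,2])/K[0,0]*z,(v-K[1,2])/K[1,1]*z,z],-1)
    return (p-t)@R
def blobs(c,lo,hi,box,mina=20):
    P=xyz(c);m=((P[...,2]>lo)&(P[...,2]<hi)&(c["z_map"]>0)).astype(np.uint8)
    M=np.zeros_like(m);x0,y0,x1,y1=box;M[y0:y1,x0:x1]=m[y0:y1,x0:x1]
    n,l,s,ce=cv2.connectedComponentsWithStats(M)
    for i in range(1,n):
        if s[i,4]<mina: continue
        q=P[l==i]
        r=cv2.minAreaRect((q[:,:2]*1000).astype(np.float32))
        print(ce[i].round(),s[i,4],'mean',q.mean(0).round(4),'rect',np.round(r[0],1),np.round(r[1],1),round(r[2],1))
E
python3 - <<'E'
import pickle;from h import *
c=pickle.load(open("top0.pkl","rb"));P=xyz(c)
print(P[330,350],P[240,330])
for n,lo,hi,b in [("props",.10,.17,(190,140,330,330)),("jar",.064,.08,(125,240,235,290)),("cone",.015,.03,(155,200,205,240)),("coneall",.015,.07,(155,200,205,240)),
 ("lids",.008,.06,(440,200,525,305)),("lids",.03,.06,(440,200,525,305)),("short",.065,.085,(400,300,460,345)),("shelf",.028,.036,(230,145,400,300))]:
    print(n);blobs(c,lo,hi,b)
s=pickle.load(open("scene0.pkl","rb"))
print("scene")
for n,lo,hi,b in [("props",.10,.17,(330,140,420,330)),("jar",.064,.08,(395,170,470,240)),("cone",.015,.03,(430,220,475,255)),("lids",.03,.06,(145,270,230,340)),("lids",.008,.017,(145,270,230,340))]:
    print(n);blobs(s,lo,hi,b)
im=c["pixels"][130:340,120:540,::-1];cv2.imwrite("pics/topz.png",cv2.resize(im,None,fx=1.9,fy=1.9,interpolation=cv2.INTER_CUBIC))
im=s["pixels"][140:340,140:480,::-1];cv2.imwrite("pics/scz.png",cv2.resize(im,None,fx=2.3,fy=2.3,interpolation=cv2.INTER_CUBIC))
E
```

```text
[ 0.32961195 -0.06540174  0.00119525] [ 0.53609129 -0.01375537  0.03335222]
props
[306. 158.] 436 mean [0.6964 0.0439 0.1457] rect [700.3  44.3] [36.7 37.4] 56.3
[259. 222.] 377 mean [0.5579 0.1374 0.1494] rect [559.7 139.3] [36.3 36.1] 56.3
[207. 308.] 349 mean [0.3772 0.2427 0.1224] rect [376.8 243.9] [35.9 36.1] 68.2
jar
[206. 263.] 233 mean [0.474  0.2607 0.072 ] rect [474.  260.4] [64.6 64.3] 77.9
[152. 269.] 251 mean [0.4585 0.3807 0.0716] rect [458.6 380.9] [65.4 64.2] 28.1
cone
[179. 222.] 314 mean [0.5724 0.3395 0.0243] rect [573.7 341.6] [85.2 24. ] 76.7
coneall
[179. 221.] 377 mean [0.5726 0.3394 0.0273] rect [573.7 341.6] [85.2 24. ] 76.7
lids
[464. 229.] 578 mean [ 0.5714 -0.3278  0.0185] rect [ 572.1 -329.5] [62.1 63.5] 24.9
[517. 232.] 130 mean [ 0.5681 -0.4549  0.0131] rect [ 571. -448.] [42.3 43.4] 16.1
[494. 277.] 1034 mean [ 0.4608 -0.3974  0.0172] rect [ 460.7 -398.8] [83.4 82.7] 70.1
lids
[467. 228.] 68 mean [ 0.5713 -0.3276  0.0392] rect [ 571.2 -328.5] [19.6 18.9] 57.2
[498. 276.] 73 mean [ 0.4613 -0.3971  0.0391] rect [ 461.8 -397.9] [18.5 19.7] 0.9
short
[431
[... 400 characters left out ...]
2.5] [35.9 37.8] 55.8
jar
[450. 192.] 167 mean [0.4626 0.3789 0.0695] rect [462.4 379.1] [64.7 67.2] 9.0
[412. 208.] 191 mean [0.4768 0.2586 0.0691] rect [477.2 257.9] [64.9 65.2] 89.4
cone
[455. 239.] 253 mean [0.5791 0.3381 0.0222] rect [575.8 340.2] [84.6 29.3] 77.2
lids
[166. 291.] 56 mean [ 0.4665 -0.3996  0.0381] rect [ 465.2 -399.5] [19.5 18.5] 30.4
[205. 320.] 64 mean [ 0.5772 -0.33    0.0382] rect [ 576.1 -330.2] [18.4 17.9] 76.9
lids
[168. 296.] 631 mean [ 0.4667 -0.4001  0.0138] rect [ 462.4 -400.5] [83.8 82.5] 12.1
[206. 325.] 378 mean [ 0.5772 -0.3314  0.0136] rect [ 574.  -330.8] [62.6 63.9] 69.9
[155. 336.] 62 mean [ 0.5595 -0.4514  0.0119] rect [ 559.9 -453.3] [16.2 41.7] 7.8
```

View pics/topz.png

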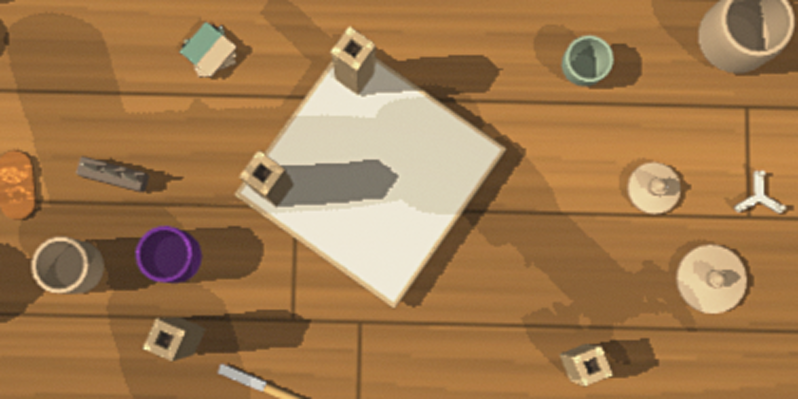

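View pics/scz.png

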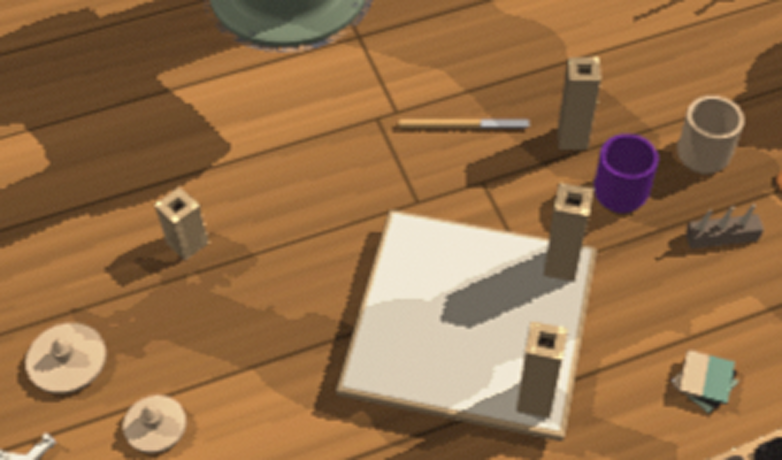

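```bash
cat >> h.py <<'E'
from scipy.spatial.transform import Rotation as Ro
def go(bot,x,y,z,yaw):
    o=bot.get_obs();R=Ro.from_rotvec(o["tcp_rot"]).as_matrix();p=o["ee_pos"]
    cur=np.degrees(np.arctan2(R[1,0],R[0,0]));a=np.radians(yaw);d=np.array([x,y,z])-p
    print('t',round(float(o["time_s"]),2),'pos',p.round(4),'yaw',cur.round(2),'tilt',np.degrees(np.arccos(-R[2,2])).round(2),'w',round(float(o["grip_width"]),4),'F',o["ft_force"].round(1),'q',o["joint_positions"].round(2))
    print('turn',round((cur-yaw+180)%360-180,2),'mm after turn',np.round(1000*np.array([d[0]*np.cos(a)+d[1]*np.sin(a),d[0]*np.sin(a)-d[1]*np.cos(a),-d[2]]),1))
E
python3 - <<'E'
from cell import bot;from h import *
go(bot,.5735,.3415,.23,76.7)
E
```

```text
t 0.15 pos [ 0.239  -0.4949  0.2307] yaw 25.77 tilt 0.08 w 0.0853 F [-0.6  0.7 -0.3] q [-1.26  0.33 -0.19  1.05  0.    1.44]
turn -50.93 mm after turn [8.909e+02 1.331e+02 7.000e-01]
```

Request:
apply_moves --rows '[[[0,0,0,-10.2],[0,0,0,-10.2],[0,0,0,-10.2],[0,0,0,-10.2],[0,0,0,-10.1],[0.05,0.0075,0,0],[0.05,0.0075,0,0],[0.05,0.0075,0,0],[0.05,0.0075,0,0],[0.05,0.0075,0,0],[0.05,0.0075,0,0],[0.05,0.0075,0,0]]]' --hand 1 --newtons 40

```text
time_s: 1.65
ee_pos: [0.3712, -0.1653, 0.2313]
tcp_rot: [2.464, 1.948, 0.0]
ft_force: [1.0, 0.1, 0.3]
grip_width: 0.0853
```

Request:
apply_moves --rows '[[[0.05,0.0075,0,0],[0.05,0.0075,0,0],[0.05,0.0075,0,0],[0.05,0.0075,0,0],[0.05,0.0075,0,0],[0.05,0.0075,0,0],[0.05,0.0075,0,0],[0.05,0.0075,0,0],[0.05,0.0075,0,0],[0.05,0.0075,0,0],[0.03,0.0045,0,0],[0,0,0,0]]]'

```text
time_s: 3.15
ee_pos: [0.5704, 0.3324, 0.2301]
tcp_rot: [-2.461, -1.952, 0.001]
ft_force: [0.1, -0.2, -0.2]
grip_width: 0.0851
```

```bash
python3 - <<'E'
from cell import bot;from h import *
go(bot,.5735,.3415,.008,76.7)
c=bot.read_camera("wrist");cv2.imwrite("pics/w1.png",c["pixels"][:,:,::-1])
blobs(c,.015,.03,(0,0,640,480),300)
P=xyz(c);print(P[100:480:100,100:600:100,2].round(3))
E
```

```text
t 3.15 pos [0.5704 0.3324 0.2301] yaw 76.82 tilt 0.06 w 0.0851 F [ 0.1 -0.2 -0.2] q [0.42 0.54 0.13 1.17 0.   2.22]
turn 0.12 mm after turn [  9.6   0.9 222.1]
[594. 200.] 24259 mean [0.8548 0.2583 0.0212] rect [862.  186.3] [ 92.5 486.7] 2.5
[315. 190.] 1753 mean [0.5753 0.3454 0.0248] rect [575. 343.] [83.2 23.6] 76.3
[177. 189.] 381 mean [0.4382 0.3785 0.0227] rect [443.2 379.1] [24.  54.9] 9.8
[480. 257.] 2022 mean [0.7345 0.2312 0.019 ] rect [734.9 229.9] [50.7 51.5] 52.3
[237. 300.] 335 mean [0.4602 0.2438 0.0228] rect [462.9 246.3] [18.7 52.1] 52.3
[353. 350.] 568 mean [0.5752 0.1495 0.0262] rect [555.1 143.4] [177.2  88.5] 12.5
[[ 0.003  0.002  0.001  0.001  0.001]
 [-0.     0.008  0.002  0.001  0.001]
 [ 0.002  0.25   0.001  0.001  0.001]
 [ 0.297  0.309  0.034  0.034  0.299]]
```

View pics/w1.png

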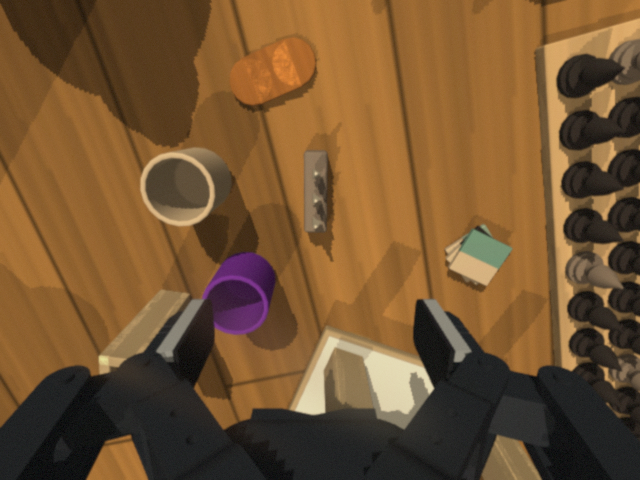

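The wrist view shows the pack at (315,190) within about 1.5 mm of the top-camera estimate. The jar is at (183,187), clear of the fingers.

Request:
apply_moves --rows '[[[0.01,0.0015,0,0],[0,0,0.05,0],[0,0,0.05,0],[0,0,0.05,0],[0,0,0.04,0],[0,0,0.02,0],[0,0,0.012,0],[0,0,0,0]]]'

```text
time_s: 4.2
ee_pos: [0.5741, 0.3394, 0.009]
tcp_rot: [-2.465, -1.948, 0.001]
ft_force: [-0.5, 0.7, 0.0]
grip_width: 0.0854
```

Request:
apply_moves --rows '[[[0,0,0,0],[0,0,0,0],[0,0,0,0],[0,0,0,0],[0,0,0,0],[0,0,0,0],[0,0,0,0],[0,0,0,0]]]' --hand 0 --newtons 40

```text
time_s: 5.2
ee_pos: [0.5748, 0.3402, 0.0101]
tcp_rot: [2.464, 1.949, 0.002]
ft_force: [-0.3, -0.5, 6.6]
grip_width: 0.023
```

```bash
python3 - <<'E'
from cell import bot;from h import *
go(bot,.5735,.3415,.25,76.7)
c=bot.read_camera("wrist");cv2.imwrite("pics/w2.png",c["pixels"][:,:,::-1])
E
```

```text
t 5.2 pos [0.5748 0.3402 0.0101] yaw 76.67 tilt 0.08 w 0.023 F [-0.3 -0.5  6.6] q [ 0.42  0.74 -0.1   0.73  0.    2.23]
turn -0.03 mm after turn [   0.9   -1.6 -239.9]
```

View pics/w2.png

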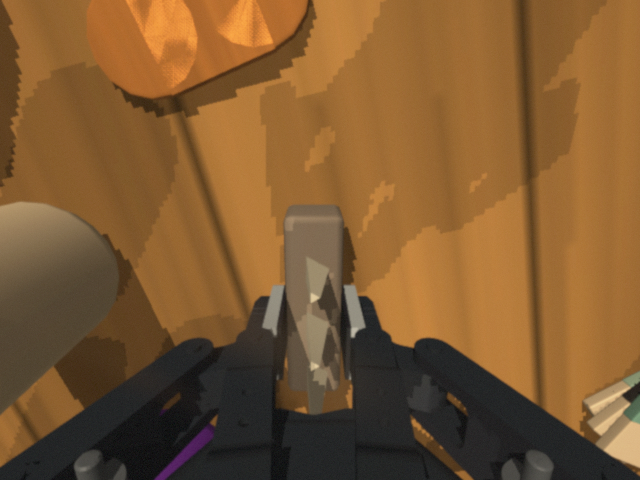

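Request:
apply_moves --rows '[[[0,0,-0.02,0],[0,0,-0.05,0],[0,0,-0.05,0],[0,0,-0.05,-9.9],[0,0,-0.05,-9.9],[0,0,-0.02,-9.9],[0,0,0,-9.9],[0,0,0,-9.9],[0,0,0,-9.9],[0,0,0,-9.9],[0,0,0,0],[0,0,0,0]]]'

```text
time_s: 6.75
ee_pos: [0.574, 0.3399, 0.2496]
tcp_rot: [-0.923, -3.003, 0.0]
ft_force: [-0.1, -0.4, -1.2]
grip_width: 0.0229
```

```bash
python3 - <<'E'
from cell import bot;from h import *
go(bot,.630,.0918,.043,145.95)
E
```

```text
t 6.75 pos [0.574  0.3399 0.2496] yaw 145.84 tilt 0.01 w 0.0229 F [-0.1 -0.4 -1.2] q [0.42 0.54 0.19 1.22 0.   1.02]
turn -0.11 mm after turn [-185.3 -174.2  206.6]
```

Request:
apply_moves --rows '[[[-0.031,-0.029,0,0],[-0.031,-0.029,0,0],[-0.031,-0.029,0,0],[-0.031,-0.029,0,0],[-0.031,-0.029,0,0],[-0.031,-0.029,0,0],[0,0,0,0],[0,0,0,0]]]'

```text
time_s: 7.75
ee_pos: [0.6308, 0.0918, 0.2493]
tcp_rot: [-0.921, -3.003, -0.001]
ft_force: [-0.1, 0.7, -1.0]
grip_width: 0.0229
```

```bash
python3 - <<'E'
from cell import bot;from h import *
go(bot,.630,.0918,.043,145.95)
c=bot.read_camera("wrist");cv2.imwrite("pics/w3.png",c["pixels"][:,:,::-1])
blobs(c,.12,.164,(0,0,640,480),100)
E
```

```text
t 7.75 pos [0.6308 0.0918 0.2493] yaw 145.89 tilt 0.03 w 0.0229 F [-0.1  0.7 -1. ] q [0.03 0.48 0.09 1.18 0.   0.62]
turn -0.06 mm after turn [  0.7  -0.4 206.3]
[315. 112.] 3268 mean [0.5604 0.1407 0.155 ] rect [560.8 140.5] [36.1 35.5] 56.0
```

View pics/w3.png

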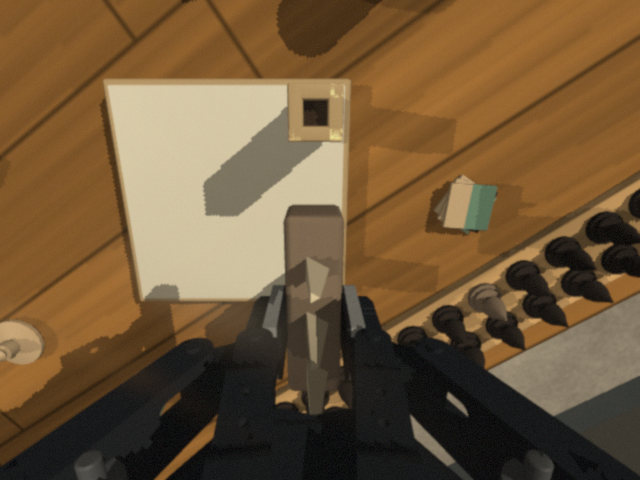

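The carried pack lies in line with the prop at (315,112). Lowering it.

Request:
apply_moves --rows '[[[0,0,0.04,0],[0,0,0.04,0],[0,0,0.04,0],[0,0,0.04,0],[0,0,0.025,0],[0,0,0.01,0],[0,0,0.006,0],[0,0,0.003,0],[0,0,0,0],[0,0,0,0]]]'

```text
time_s: 9.05
ee_pos: [0.6315, 0.0916, 0.0461]
tcp_rot: [0.919, 3.003, 0.001]
ft_force: [-0.4, -0.2, -0.8]
grip_width: 0.0229
```

Request:
apply_moves --rows '[[[0,0,0.0015,0],[0,0,0.001,0],[0,0,0.001,0],[0,0,0,0],[0,0,0,0]]]'

```text
time_s: 9.68
ee_pos: [0.631, 0.0917, 0.0418]
tcp_rot: [-0.919, -3.004, -0.0]
ft_force: [-0.5, -0.2, -0.7]
grip_width: 0.0232
```

Request:
apply_moves --rows '[[[0,0,0.001,0],[0,0,0.001,0],[0,0,0,0],[0,0,0,0]]]'

```text
time_s: 10.18
ee_pos: [0.6311, 0.0917, 0.041]
tcp_rot: [0.919, 3.003, 0.0]
ft_force: [-3.3, -0.2, 6.7]
grip_width: 0.0227
```

Request:
apply_moves --rows '[[[0,0,0,0],[0,0,0,0],[0,0,0,0],[0,0,0,0],[0,0,-0.03,0],[0,0,-0.05,0],[0,0,-0.05,0],[0,0,-0.05,0],[0,0,-0.02,0],[0,0,0,0]]]' --hand 0.6

```text
time_s: 11.42
ee_pos: [0.6322, 0.0917, 0.2417]
tcp_rot: [0.918, 3.0, 0.002]
ft_force: [0.2, 0.3, -1.1]
grip_width: 0.0511
```

```bash
python3 - <<'E'
from cell import bot;from h import *
c=bot.read_camera("wrist");cv2.imwrite("pics/w4.png",c["pixels"][:,:,::-1])
print('cone');blobs(c,.047,.062,(200,150,450,480),60)
print('jar: yaw options');
go(bot,.4587,.381,.24,100)
E
```

```text
cone
[312. 201.] 1901 mean [0.6263 0.0947 0.0558] rect [628.8  93. ] [24.  83.6] 55.7
[313. 269.] 196 mean [0.6866 0.0549 0.0548] rect [686.5  54.8] [35.6  1.9] 57.0
[378. 378.] 116 mean [0.8427 0.0409 0.0541] rect [843.5  39.5] [ 7.7 17.5] 40.4
[348. 397.] 235 mean [ 0.8459 -0.0036  0.054 ] rect [847.6  -4.7] [21.3 17.2] 68.6
[314. 411.] 73 mean [ 0.845  -0.0512  0.0501] rect [845.4 -51.6] [19.7  6.3] 60.9
jar: yaw options
t 11.47 pos [0.6312 0.0917 0.2398] yaw 145.97 tilt 0.05 w 0.0508 F [-0.2  0.1  0.2] q [ 0.03  0.49  0.07  1.16 -0.    0.62]
turn 45.97 mm after turn [ 3.149e+02 -1.196e+02 -2.000e-01]
```

View pics/w4.png

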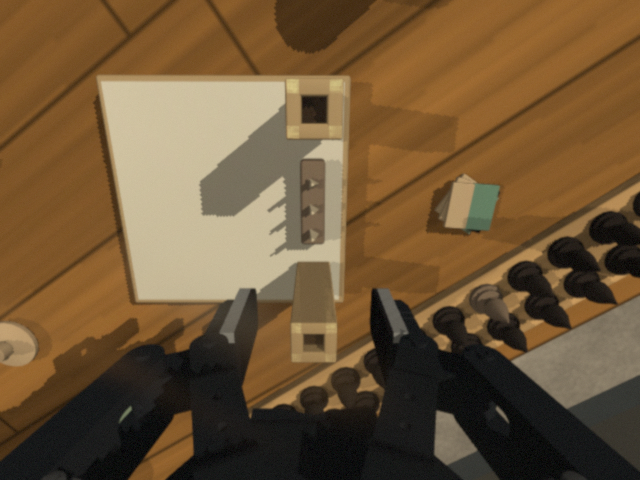

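The wrist view shows the pack at (312,201), midway between the props at (314,108) and (314,340), and measured at (0.629, 0.093). Next is the jar.

Request:
apply_moves --rows '[[[0,0,0,9.7],[0,0,0,9.7],[0,0,0,9.7],[0,0,0,9.7],[0,0,0,9.7],[0.044,-0.019,0,0],[0.044,-0.019,0,0],[0.044,-0.019,0,0],[0.044,-0.019,0,0],[0.044,-0.019,0,0],[0.044,-0.019,0,0],[0.044,-0.019,0,0]]]' --hand 1

```text
time_s: 12.98
ee_pos: [0.4572, 0.3804, 0.2375]
tcp_rot: [-2.072, -2.361, 0.005]
ft_force: [-0.0, -0.5, 0.1]
grip_width: 0.0854
```

Request:
apply_moves --rows '[[[0,0,0,0],[0,0,0,0]]]'

```text
time_s: 13.22
ee_pos: [0.4585, 0.3792, 0.2382]
tcp_rot: [-2.071, -2.362, 0.004]
ft_force: [-0.2, 0.2, 0.6]
grip_width: 0.0852
```

```bash
python3 - <<'E'
from cell import bot;from h import *
go(bot,.4587,.381,.025,97.4)
c=bot.read_camera("wrist");cv2.imwrite("pics/w5.png",c["pixels"][:,:,::-1])
blobs(c,.064,.08,(0,0,640,480),100)
E
```

```text
t 13.22 pos [0.4585 0.3792 0.2382] yaw 97.49 tilt 0.16 w 0.0852 F [-0.2  0.2  0.6] q [ 0.57  0.41 -0.05  1.11 -0.    2.01]
turn 0.09 mm after turn [  1.8   0.5 213.2]
[315. 209.] 1315 mean [0.4592 0.3822 0.072 ] rect [459.1 382.3] [64.7 65.2] 8.7
[315. 324.] 1258 mean [0.4746 0.2625 0.0711] rect [474.5 262. ] [65.4 65.3] 74.0
[227. 315.] 298 mean [0.3853 0.2615 0.0719] rect [384.6 261.9] [ 2.7 35.5] 66.3
[383. 414.] 210 mean [0.5668 0.1571 0.071 ] rect [568.9 155.5] [10.9 37.1] 72.2
```

View pics/w5.png

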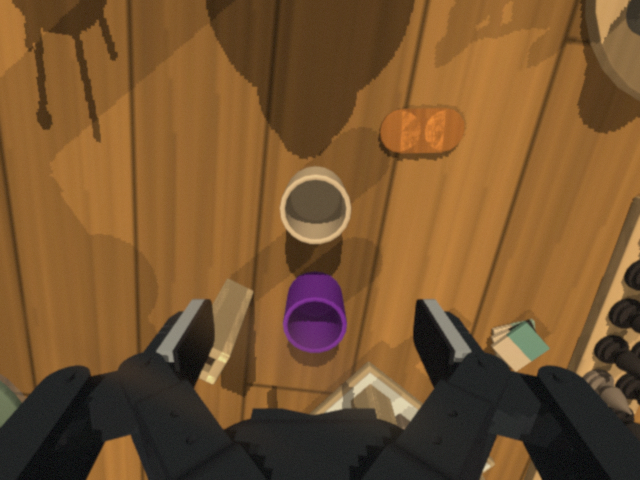

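The wrist view shows the jar at (315,205), at about (0.459, 0.382), with the purple one at (315,320) well clear of the finger lines.

Request:
apply_moves --rows '[[[0.002,0.0005,0,0],[0,0,0.05,0],[0,0,0.05,0],[0,0,0.05,0],[0,0,0.03,0],[0,0,0.02,0],[0,0,0.013,0],[0,0,0,0]]]'

```text
time_s: 14.28
ee_pos: [0.4592, 0.381, 0.0261]
tcp_rot: [-2.073, -2.36, 0.002]
ft_force: [-0.7, 0.2, 0.2]
grip_width: 0.085
```

Request:
apply_moves --rows '[[[0,0,0,0],[0,0,0,0],[0,0,0,0],[0,0,0,0],[0,0,0,0]]]' --hand 0 --newtons 40

```text
time_s: 14.9
ee_pos: [0.4603, 0.3824, 0.0281]
tcp_rot: [2.071, 2.361, 0.004]
ft_force: [-0.1, -0.8, 6.3]
grip_width: 0.0642
```

```bash
python3 - <<'E'
from cell import bot;from h import *
go(bot,.5825,.0215,.057,55.95)
E
```

```text
t 14.9 pos [0.4603 0.3824 0.0281] yaw 97.47 tilt 0.14 w 0.0642 F [-0.1 -0.8  6.3] q [ 0.57  0.61 -0.31  0.65 -0.    2.01]
turn 41.52 mm after turn [-230.6  303.3  -28.9]
```

Request:
apply_moves --rows '[[[0,0,-0.02,0],[0,0,-0.05,0],[0,0,-0.05,0],[0,0,-0.05,0],[0,0,-0.04,10.4],[0,0,0,10.4],[0,0,0,10.4],[0,0,0,10.3],[-0.038,0.05,0,0],[-0.038,0.05,0,0],[-0.038,0.05,0,0],[-0.038,0.05,0,0]]]'

```text
time_s: 16.4
ee_pos: [0.5396, 0.1433, 0.2367]
tcp_rot: [-2.774, -1.475, 0.0]
ft_force: [0.5, 1.2, -1.4]
grip_width: 0.0641
```

Request:
apply_moves --rows '[[[-0.038,0.05,0,0],[-0.038,0.05,0,0],[0,0,0,0],[0,0,0,0],[0,0,0,0]]]'

```text
time_s: 17.02
ee_pos: [0.5792, 0.0281, 0.2367]
tcp_rot: [-2.772, -1.477, 0.001]
ft_force: [-0.8, 0.2, -1.8]
grip_width: 0.0641
```

```bash
python3 - <<'E'
from cell import bot;from h import *
go(bot,.5825,.0215,.060,55.95)
c=bot.read_camera("wrist");cv2.imwrite("pics/w6.png",c["pixels"][:,:,::-1])
E
```

```text
t 17.02 pos [0.5792 0.0281 0.2367] yaw 56.08 tilt 0.04 w 0.0641 F [-0.8  0.2 -1.8] q [-0.08  0.38 -0.1   1.09  0.    2.08]
turn 0.13 mm after turn [ -3.6   6.5 176.7]
```

View pics/w6.png

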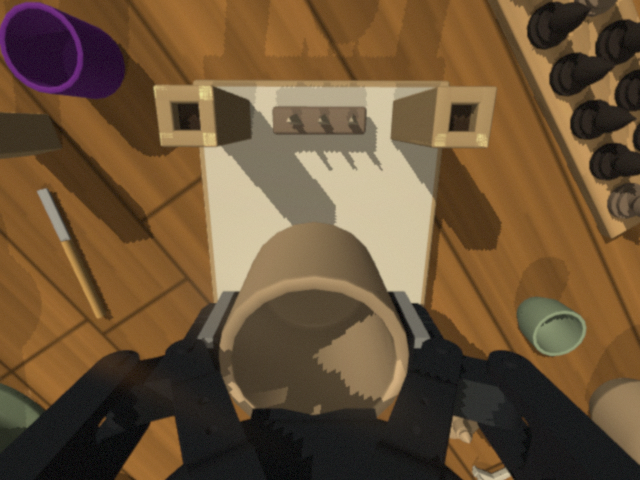

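The jar is held level, with the pack centred at (320,120) between the props at (187,115) and (462,115). Lowering it to mid-shelf.

Request:
apply_moves --rows '[[[-0.0035,0.0065,0,0],[0,0,0.04,0],[0,0,0.04,0],[0,0,0.04,0],[0,0,0.03,0],[0,0,0.015,0],[0,0,0.008,0],[0,0,0,0],[0,0,0,0]]]'

```text
time_s: 18.2
ee_pos: [0.5842, 0.0201, 0.065]
tcp_rot: [2.773, 1.474, 0.003]
ft_force: [-0.2, 0.2, -1.3]
grip_width: 0.0642
```

Request:
apply_moves --rows '[[[0,0,0.001,0],[0,0,0.001,0],[0,0,0.001,0],[0,0,0,0],[0,0,0,0]]]'

```text
time_s: 18.82
ee_pos: [0.5832, 0.0201, 0.0607]
tcp_rot: [-2.774, -1.474, 0.0]
ft_force: [-0.3, -0.2, -1.6]
grip_width: 0.0643
```

Request:
apply_moves --rows '[[[0,0,0.001,0],[0,0,0,0],[0,0,0,0]]]'

```text
time_s: 19.2
ee_pos: [0.5832, 0.0201, 0.0598]
tcp_rot: [-2.774, -1.474, 0.0]
ft_force: [-0.3, -1.2, -2.3]
grip_width: 0.064
```

Request:
apply_moves --rows '[[[0,0,0.001,0],[0,0,0,0],[0,0,0,0]]]'

```text
time_s: 19.58
ee_pos: [0.5833, 0.0201, 0.0591]
tcp_rot: [2.774, 1.474, 0.0]
ft_force: [-0.9, -0.0, 2.5]
grip_width: 0.0644
```

Contact made, so I release and back off.

Request:
apply_moves --rows '[[[0,0,0,0],[0,0,0,0],[0,0,0,0],[0,0,-0.03,0],[0,0,-0.05,0],[0,0,-0.05,0],[0,0,-0.05,0],[0,0,0,0]]]' --hand 1

```text
time_s: 20.58
ee_pos: [0.586, 0.0199, 0.2435]
tcp_rot: [2.77, 1.472, 0.011]
ft_force: [0.3, 0.3, -0.3]
grip_width: 0.0853
```

```bash
python3 - <<'E'
from cell import bot;from h import *
go(bot,.572,-.329,.22,25)
c=bot.read_camera("wrist");cv2.imwrite("pics/w7.png",c["pixels"][:,:,::-1])
blobs(c,.094,.112,(0,0,640,480),100)
E
```

```text
t 20.57 pos [0.586  0.0199 0.2435] yaw 55.98 tilt 0.5 w 0.0853 F [ 0.3  0.3 -0.3] q [-0.09  0.38 -0.08  1.1   0.    2.07]
turn 30.98 mm after turn [-160.1  310.3   23.5]
[221. 115.] 279 mean [0.5757 0.1303 0.1032] rect [575.4 130.1] [35.4  1.5] 54.7
[394. 116.] 248 mean [0.6864 0.0547 0.1032] rect [686.4  54.7] [35.4  1.6] 56.9
[309. 222.] 1607 mean [0.5835 0.0202 0.1026] rect [584.   20.4] [65.1 65.1] 4.4
```

View pics/w7.png

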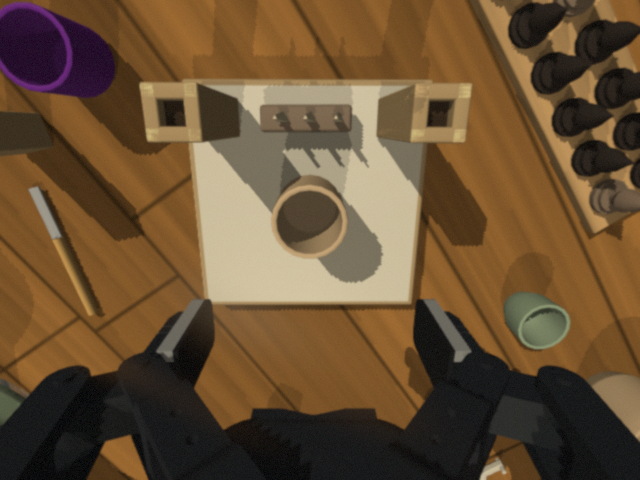

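The jar stands at (310,220), about (0.584, 0.020), which is 1.5 mm from mid-shelf. Now the lid.

Request:
apply_moves --rows '[[[-0.042,0.026,0,0],[-0.042,0.026,0,0],[-0.042,0.026,0,0],[-0.042,0.026,0,0],[-0.042,0.026,0,0],[-0.042,0.026,0,0],[-0.044,0.026,0,0],[0,0,0.02,0],[0,0,0,0],[0,0,0,0]]]' --hand 0.6

```text
time_s: 21.88
ee_pos: [0.5681, -0.3262, 0.2182]
tcp_rot: [-2.772, -1.474, 0.001]
ft_force: [-0.5, -0.3, 0.7]
grip_width: 0.0512
```

```bash
python3 - <<'E'
from cell import bot;from h import *
go(bot,.572,-.329,.020,55.95)
c=bot.read_camera("wrist");cv2.imwrite("pics/w8.png",c["pixels"][:,:,::-1])
blobs(c,.008,.06,(0,0,640,480),200)
print('knobs');blobs(c,.024,.06,(0,0,640,480),40)
E
```

```text
t 21.88 pos [ 0.5681 -0.3262  0.2182] yaw 56.01 tilt 0.1 w 0.0512 F [-0.5 -0.3  0.7] q [-0.63  0.53  0.1   1.13  0.    1.53]
turn 0.06 mm after turn [-1.000e-01  4.700e+00  1.982e+02]
[119.   0.] 477 mean [ 0.5316 -0.0877  0.0247] rect [531.1 -87.1] [  1.6 202.1] 55.8
[418.  27.] 2703 mean [ 0.7273 -0.2458  0.033 ] rect [ 722.8 -243.3] [50.7 57.4] 50.6
[514. 174.] 2136 mean [ 0.7401 -0.4007  0.0418] rect [ 745.3 -408.5] [91.1 36.5] 41.8
[581. 192.] 3923 mean [ 0.7882 -0.4544  0.0348] rect [ 783.3 -450.4] [78.2 31. ] 42.6
[319. 203.] 2961 mean [ 0.5739 -0.3275  0.0191] rect [ 572.8 -329.2] [63.2 62.9] 27.0
[100. 246.] 1631 mean [ 0.3702 -0.2378  0.0359] rect [ 368.2 -242. ] [49.7 25.5] 68.5
[279. 305.] 3053 mean [ 0.4719 -0.3991  0.0185] rect [ 468.7 -401.6] [84.1 68.6] 68.4
[570. 367.] 12156 mean [ 0.7007 -0.6211  0.0523] rect [ 678.7 -660.2] [130.1 212.1] 4.8
[459. 450.] 2307 mean [ 0.5507 -0.6527  0.0579] rect [ 546.5 -653.6] [ 45.  133.5] 0.5
knobs
[32.  0.] 60 mean [ 0.4712 -0.0467  0.0252] rect [471.4 -46.8] [ 0.8 45.5] 55.9
[124.   0.] 164 mean [ 0.5352 -0.0902  0.0257] rect [5
[... 184 characters left out ...]
6.6 57.7] 58.7
[515. 174.] 2017 mean [ 0.7402 -0.4007  0.043 ] rect [ 745.3 -408.5] [91.1 36.5] 41.8
[588. 193.] 2674 mean [ 0.7885 -0.4545  0.0435] rect [ 783.3 -450.4] [78.2 30.9] 42.6
[319. 208.] 413 mean [ 0.574  -0.3273  0.0389] rect [ 573.  -329.1] [20.9 21. ] 50.1
[ 96. 248.] 1204 mean [ 0.3702 -0.2377  0.0429] rect [ 368.4 -241.8] [49.3 25.3] 69.0
[574. 370.] 11447 mean [ 0.7022 -0.6247  0.0545] rect [ 693.7 -659. ] [ 99.9 212.1] 4.8
[270. 315.] 373 mean [ 0.465  -0.3958  0.0373] rect [ 463.  -397.9] [18.6 21.2] 33.6
[502. 414.] 51 mean [ 0.614  -0.6306  0.0578] rect [ 614.1 -631.9] [ 3.2 26.5] 5.9
[459. 450.] 2307 mean [ 0.5507 -0.6527  0.0579] rect [ 546.5 -653.6] [ 45.  133.5] 0.5
```

View pics/w8.png

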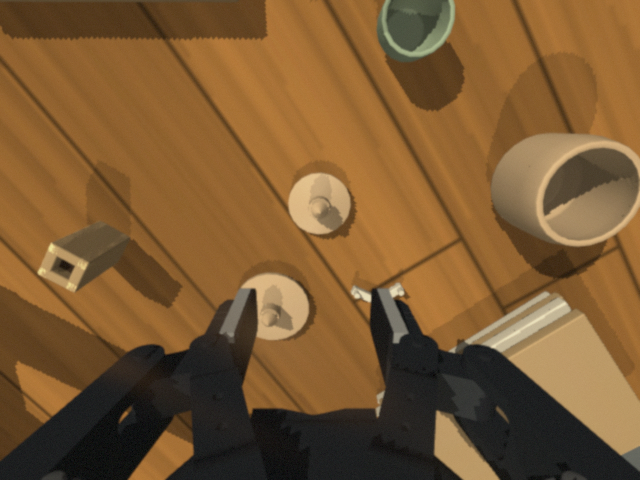

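The wrist view shows the fitting lid at (319,205), knob at (0.573, -0.329). The wide lid is at (272,308), left of it.

Request:
apply_moves --rows '[[[0.0005,0.005,0,0],[0,0,0.05,0],[0,0,0.05,0],[0,0,0.05,0],[0,0,0.025,0],[0,0,0.015,0],[0,0,0.007,0],[0,0,0,0],[0,0,0,0]]]'

```text
time_s: 23.05
ee_pos: [0.5737, -0.33, 0.0231]
tcp_rot: [2.772, 1.473, 0.001]
ft_force: [0.6, -0.7, -0.6]
grip_width: 0.0515
```

```bash
python3 - <<'E'
from cell import bot;from h import *
go(bot,.573,-.329,.021,55.95)
E
```

```text
t 23.05 pos [ 0.5737 -0.33    0.0231] yaw 55.97 tilt 0.13 w 0.0515 F [ 0.6 -0.7 -0.6] q [-0.63  0.71 -0.12  0.74 -0.    1.53]
turn 0.02 mm after turn [ 0.5 -1.1  2.1]
```

Request:
apply_moves --rows '[[[0,0,0.001,0],[0,0,0,0],[0,0,0,0],[0,0,0,0],[0,0,0,0],[0,0,0,0]]]' --hand 0 --newtons 40

```text
time_s: 23.8
ee_pos: [0.5733, -0.3298, 0.0216]
tcp_rot: [2.773, 1.474, 0.001]
ft_force: [-0.1, 1.2, 5.5]
grip_width: 0.0202
```

```bash
python3 - <<'E'
from cell import bot;from h import *
go(bot,.573,-.329,.25,55.95)
c=bot.read_camera("wrist");cv2.imwrite("pics/w9.png",c["pixels"][:,:,::-1])
E
```

```text
t 23.8 pos [ 0.5733 -0.3298  0.0216] yaw 55.97 tilt 0.07 w 0.0202 F [-0.1  1.2  5.5] q [-0.63  0.72 -0.12  0.74 -0.    1.53]
turn 0.02 mm after turn [   0.5   -0.6 -228.4]
```

View pics/w9.png

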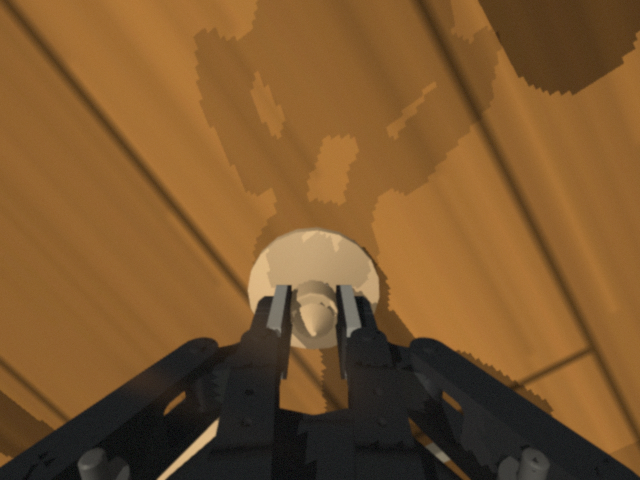

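The knob at (315,310) is between the pads. Lifting.

Request:
apply_moves --rows '[[[0,0,-0.01,0],[0,0,-0.03,0],[0,0,-0.05,0],[0,0,-0.05,0],[0,0,-0.05,0],[0.042,-0.0265,0,0],[0.042,-0.0265,0,0],[0.042,-0.0265,0,0],[0.042,-0.0265,0,0],[0.042,-0.0265,0,0],[0,0,0,0],[0,0,0,0]]]'

```text
time_s: 25.35
ee_pos: [0.5805, -0.0814, 0.2109]
tcp_rot: [2.774, 1.475, -0.0]
ft_force: [-0.5, -0.1, -0.3]
grip_width: 0.0199
```

```bash
python3 - <<'E'
from cell import bot;from h import *
go(bot,.5837,.0203,.12,55.95)
c=bot.read_camera("wrist");cv2.imwrite("pics/w10.png",c["pixels"][:,:,::-1])
s=bot.read_camera("scene");cv2.imwrite("pics/s10.png",cv2.resize(s["pixels"][120:360,140:460,::-1],None,fx=2.4,fy=2.4))
E
```

```text
t 25.35 pos [ 0.5805 -0.0814  0.2109] yaw 56.0 tilt 0.03 w 0.0199 F [-0.5 -0.1 -0.3] q [-0.26  0.41 -0.13  1.04 -0.    1.9 ]
turn 0.05 mm after turn [ 86.  -54.3  90.9]
```

View pics/w10.png

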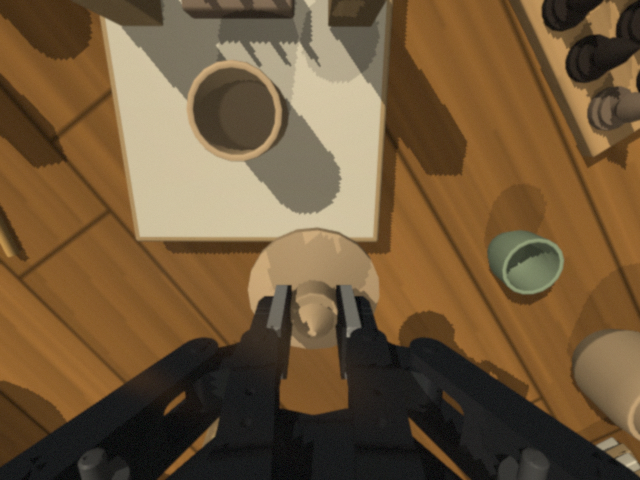

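View pics/s10.png

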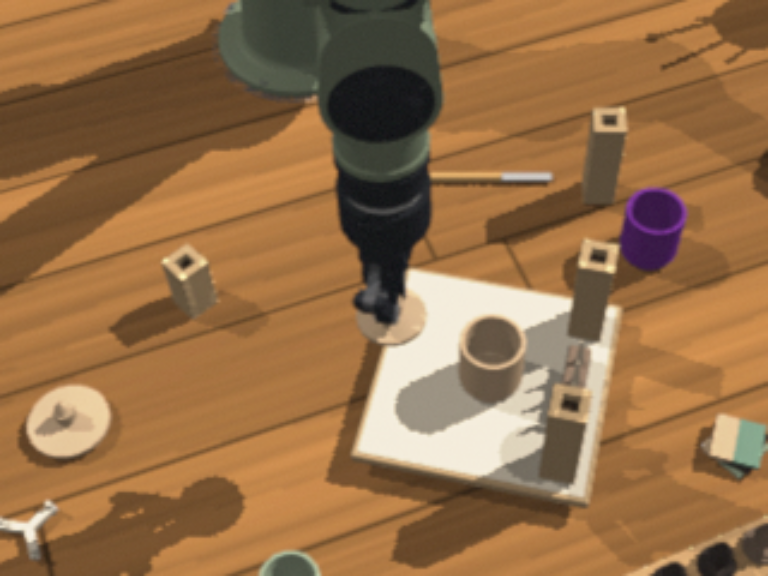

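Request:
apply_moves --rows '[[[0.029,-0.018,0,0],[0.029,-0.018,0,0],[0.0275,-0.018,0,0],[0,0,0.03,0],[0,0,0,0],[0,0,0,0]]]'

```text
time_s: 26.2
ee_pos: [0.584, 0.0187, 0.1813]
tcp_rot: [2.775, 1.472, 0.0]
ft_force: [0.2, 0.1, -0.4]
grip_width: 0.02
```

```bash
python3 - <<'E'
from cell import bot;from h import *
go(bot,.5837,.0203,.118,55.95)
c=bot.read_camera("wrist");cv2.imwrite("pics/w11.png",c["pixels"][:,:,::-1])
P=xyz(c);m=(P[...,2]>.094)&(P[...,2]<.11);q=P[m];q=q[np.hypot(q[:,0]-.583,q[:,1]-.021)<.045]
A=np.c_[2*q[:,:2],np.ones(len(q))]
print(len(q),np.abs(q[:,:2]-[.583,.021]).max(0))
s=bot.read_camera("scene")
E
```

```text
t 26.2 pos [0.584  0.0187 0.1813] yaw 55.87 tilt 0.01 w 0.02 F [ 0.2  0.1 -0.4] q [-0.09  0.43 -0.18  0.97 -0.    2.07]
turn -0.08 mm after turn [ 1.2 -1.1 63.3]
1233 [0.03358419 0.03232122]
```

View pics/w11.png

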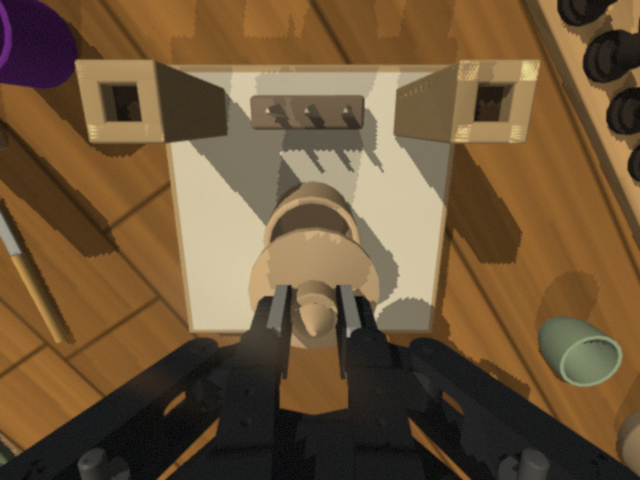

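Request:
apply_moves --rows '[[[0.001,-0.001,0,0],[0,0,0.02,0],[0,0,0.02,0],[0,0,0.01,0],[0,0,0,0],[0,0,0,0]]]'

```text
time_s: 27.05
ee_pos: [0.584, 0.0212, 0.1316]
tcp_rot: [2.774, 1.474, 0.002]
ft_force: [-0.3, -0.2, 0.4]
grip_width: 0.02
```

```bash
python3 - <<'E'
from cell import bot;from h import *
go(bot,.5835,.0202,.118,55.95)
E
```

```text
t 27.05 pos [0.584  0.0212 0.1316] yaw 55.97 tilt 0.07 w 0.02 F [-0.3 -0.2  0.4] q [-0.09  0.47 -0.24  0.86  0.    2.07]
turn 0.02 mm after turn [-1.1  0.2 13.6]
```

Request:
apply_moves --rows '[[[-0.0005,0,0.003,0],[0,0,0.003,0],[0,0,0.002,0],[0,0,0.002,0],[0,0,0,0],[0,0,0,0]]]'

```text
time_s: 27.8
ee_pos: [0.5831, 0.0208, 0.1208]
tcp_rot: [-2.774, -1.474, -0.0]
ft_force: [0.1, -0.3, -0.8]
grip_width: 0.02
```

Request:
apply_moves --rows '[[[0,0,0.001,0],[0,0,0.001,0],[0,0,0,0],[0,0,0,0]]]'

```text
time_s: 28.3
ee_pos: [0.5831, 0.0208, 0.1188]
tcp_rot: [2.774, 1.474, 0.0]
ft_force: [0.4, 0.4, -1.3]
grip_width: 0.0198
```

The flange has gone into the mouth without resistance. A little further to seat it.

Request:
apply_moves --rows '[[[0,0,0.001,0],[0,0,0,0],[0,0,0,0]]]'

```text
time_s: 28.68
ee_pos: [0.5831, 0.0208, 0.1178]
tcp_rot: [-2.774, -1.474, 0.0]
ft_force: [-0.7, 0.0, -0.5]
grip_width: 0.0196
```

Request:
apply_moves --rows '[[[0,0,0.001,0],[0,0,0,0],[0,0,0,0]]]'

```text
time_s: 29.05
ee_pos: [0.5831, 0.0208, 0.1167]
tcp_rot: [-2.774, -1.474, 0.0]
ft_force: [-0.1, 0.8, -1.4]
grip_width: 0.0199
```

Request:
apply_moves --rows '[[[0,0,0.001,0],[0,0,0,0],[0,0,0,0]]]'

```text
time_s: 29.42
ee_pos: [0.5832, 0.0208, 0.1166]
tcp_rot: [2.774, 1.474, 0.001]
ft_force: [-2.6, 0.5, 5.1]
grip_width: 0.0199
```

Request:
apply_moves --rows '[[[0,0,0,0],[0,0,0,0],[0,0,0,0],[0,0,-0.02,0],[0,0,-0.04,0],[0,0,-0.05,0],[-0.05,0,-0.02,0],[-0.05,0,0,0],[0,0,0,0],[0,0,0,0]]]' --hand 0.6

```text
time_s: 30.68
ee_pos: [0.5274, -0.0619, 0.2458]
tcp_rot: [-2.774, -1.474, -0.001]
ft_force: [-0.5, 0.5, -0.3]
grip_width: 0.0512
```

```bash
python3 - <<'E'
from cell import bot;from h import *
go(bot,.3768,.2439,.24,56)
c=bot.read_camera("wrist");cv2.imwrite("pics/w12.png",c["pixels"][:,:,::-1])
t=bot.read_camera("top");cv2.imwrite("pics/t12.png",t["pixels"][:,:,::-1])
s=bot.read_camera("scene");cv2.imwrite("pics/s12.png",cv2.resize(s["pixels"][160:320,240:480,::-1],None,fx=3.2,fy=3.2))
print('rim');blobs(c,.100,.12,(0,0,640,480),100)
print('knob');blobs(c,.122,.145,(0,0,640,480),40)
print('top');blobs(t,.165,.3,(190,140,400,330));blobs(t,.10,.145,(190,140,400,330))
P=xyz(c);q=P.reshape(-1,3);q=q[(np.hypot(q[:,0]-.583,q[:,1]-.0205)<.05)&(q[:,2]>.09)];print(q[:,2].max())
r=np.hypot(q[:,0]-.583,q[:,1]-.0205);e=q[(r>.022)&(q[:,2]>.104)];print(len(e),np.linalg.lstsq(np.c_[e[:,:2]-[.583,.0205],np.ones(len(e))],e[:,2],rcond=None)[0])
E
```

```text
t 30.68 pos [ 0.5274 -0.0619  0.2458] yaw 55.95 tilt 0.03 w 0.0512 F [-0.5  0.5 -0.3] q [-0.26  0.28 -0.22  1.07  0.    1.91]
turn -0.05 mm after turn [ 169.3 -295.8    5.8]
rim
[314.  93.] 5380 mean [0.5838 0.0206 0.1106] rect [583.4  19.7] [64.4 65. ] 24.0
knob
[313.  91.] 808 mean [0.5834 0.0205 0.1349] rect [583.6  20.9] [20.9 21.3] 13.7
top
[306. 165.] 119 mean [0.6876 0.0429 0.123 ] rect [687.4  42.3] [25.8 48.6] 9.7
[316. 215.] 705 mean [0.5813 0.0196 0.1129] rect [582.3  18.8] [64.3 63.1] 0.3
[265. 228.] 66 mean [0.5487 0.1287 0.1234] rect [547.3 132.3] [20.6 43.9] 19.5
[208. 308.] 347 mean [0.3773 0.2426 0.1223] rect [376.9 244.4] [36.7 36.6] 68.6
0.38941814138097064
3139 [0.00200814 0.00741884 0.10986853]
```

View pics/w12.png

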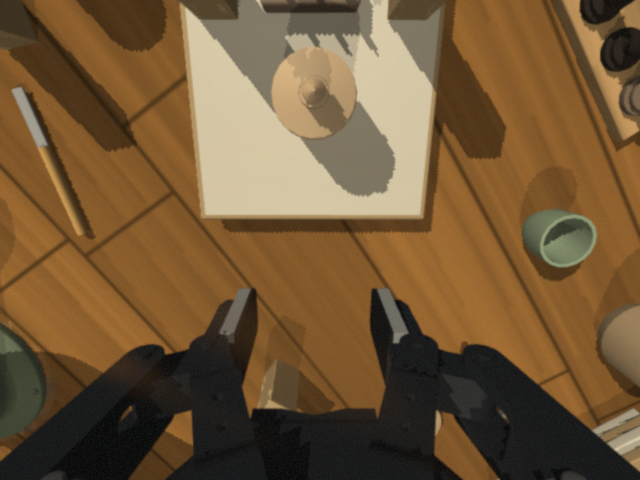

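View pics/s12.png

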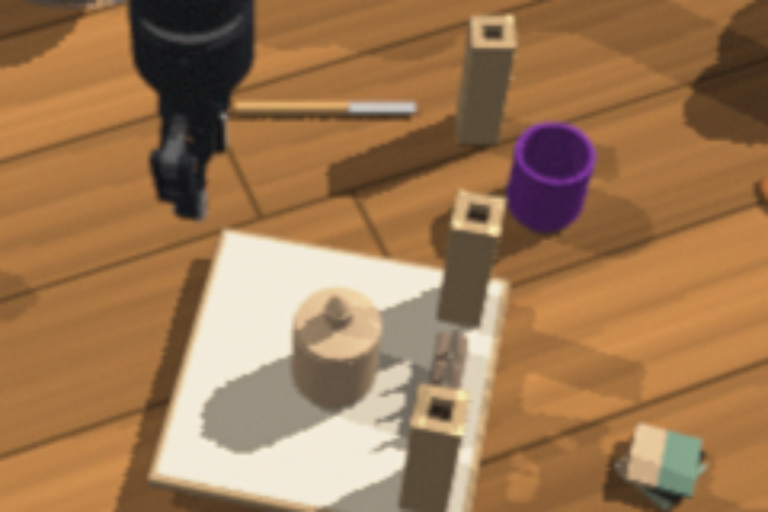

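The lid sits level on the jar at (314,93) in the wrist view, within 1 mm and with its rim at the seated height. Next, the tall prop.

Request:
apply_moves --rows '[[[0,0,0,-6.2],[0,0,0,-6.2],[0.0327,-0.0361,0,0],[0.0327,-0.0361,0,0],[0.0327,-0.0361,0,0],[0.0327,-0.0361,0,0],[0.0327,-0.0361,0,0],[0.0327,-0.0361,0,0],[0.0327,-0.0361,0,0],[0,0,0,0],[0,0,0,0]]]' --hand 0.75

```text
time_s: 32.2
ee_pos: [0.3766, 0.2442, 0.2456]
tcp_rot: [2.597, 1.767, -0.0]
ft_force: [-0.7, 0.2, -0.2]
grip_width: 0.0639
```

```bash
python3 - <<'E'
from cell import bot;from h import *
go(bot,.377,.2443,.085,68.4)
c=bot.read_camera("wrist");cv2.imwrite("pics/w13.png",c["pixels"][:,:,::-1])
blobs(c,.115,.135,(0,0,640,480),100)
E
```

```text
t 32.2 pos [0.3766 0.2442 0.2456] yaw 68.46 tilt 0.03 w 0.0639 F [-0.7  0.2 -0.2] q [ 0.41  0.13 -0.41  1.03 -0.    2.36]
turn 0.06 mm after turn [  0.2   0.4 160.6]
[314. 224.] 2042 mean [0.3781 0.2464 0.1239] rect [377.8 245.5] [36.1 35.8] 67.9
[553. 254.] 936 mean [0.5501 0.1517 0.1254] rect [557.8 152.7] [49.5 25.3] 12.0
[610. 363.] 566 mean [0.5799 0.0268 0.1263] rect [581.1  24.2] [22.  17.8] 34.5
```

View pics/w13.png

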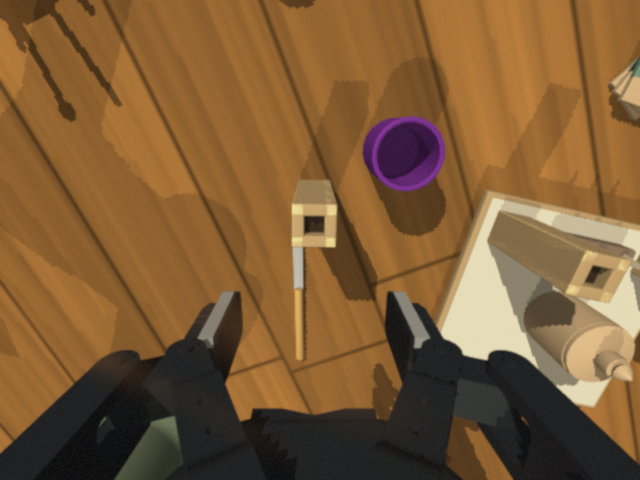

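The tall prop is at (314,224), square to the jaws, at about (0.377, 0.245). Descending on it.

Request:
apply_moves --rows '[[[0.0015,0,0,0],[0,0,0.05,0],[0,0,0.05,0],[0,0,0.03,0],[0,0,0.02,0],[0,0,0.01,0],[0,0,0,0],[0,0,0,0]]]'

```text
time_s: 33.25
ee_pos: [0.378, 0.2454, 0.0866]
tcp_rot: [2.599, 1.764, 0.002]
ft_force: [0.0, -0.0, -0.3]
grip_width: 0.0639
```

Request:
apply_moves --rows '[[[0,0,0,0],[0,0,0,0],[0,0,0,0],[0,0,0,0],[0,0,0,0],[0,0,0,0]]]' --hand 0 --newtons 50

```text
time_s: 34.0
ee_pos: [0.3777, 0.2457, 0.0866]
tcp_rot: [2.598, 1.765, 0.003]
ft_force: [-0.9, -0.3, 5.3]
grip_width: 0.0354
```

Request:
apply_moves --rows '[[[0,0,-0.01,0],[0,0,-0.02,0],[0,0,-0.05,0],[0,0,-0.05,0],[0,0,-0.05,0],[0,0,0,6.2],[0,0,0,6.3],[0,0,0,0],[0,0,0,0]]]'

```text
time_s: 35.12
ee_pos: [0.3768, 0.2451, 0.2657]
tcp_rot: [-2.774, -1.474, 0.001]
ft_force: [0.3, -0.2, -2.9]
grip_width: 0.0352
```

```bash
python3 - <<'E'
from cell import bot;from h import *
go(bot,.5349,-.0489,.117,55.95)
c=bot.read_camera("wrist");cv2.imwrite("pics/w14.png",c["pixels"][:,:,::-1])
E
```

```text
t 35.12 pos [0.3768 0.2451 0.2657] yaw 55.96 tilt 0.04 w 0.0352 F [ 0.3 -0.2 -2.9] q [ 0.41  0.12 -0.37  1.08 -0.    2.58]
turn 0.01 mm after turn [-155.1  295.6  148.7]
```

View pics/w14.png

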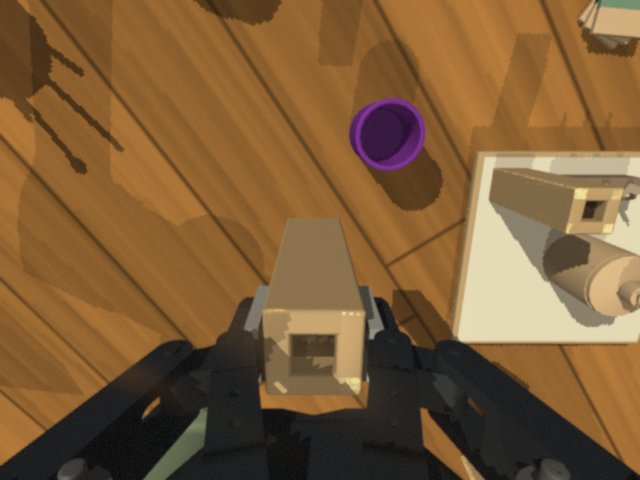

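The prop is held upright, centred at (315,310). Carrying it over.

Request:
apply_moves --rows '[[[-0.022,0.042,0,0],[-0.022,0.042,0,0],[-0.022,0.042,0,0],[-0.022,0.042,0,0],[-0.022,0.042,0,0],[-0.022,0.042,0,0],[-0.022,0.042,0,0],[0,0,0,0],[0,0,0,0],[0,0,0,0]]]'

```text
time_s: 36.42
ee_pos: [0.5335, -0.0461, 0.2657]
tcp_rot: [-2.774, -1.474, 0.001]
ft_force: [-0.5, 0.4, -1.8]
grip_width: 0.0356
```

```bash
python3 - <<'E'
from cell import bot;from h import *
go(bot,.5349,-.0489,.120,55.95)
c=bot.read_camera("wrist");cv2.imwrite("pics/w15.png",c["pixels"][:,:,::-1])
E
```

```text
t 36.42 pos [ 0.5335 -0.0461  0.2657] yaw 55.96 tilt 0.04 w 0.0356 F [-0.5  0.4 -1.8] q [-0.22  0.28 -0.17  1.12  0.    1.94]
turn 0.01 mm after turn [ -1.5   2.8 145.7]
```

View pics/w15.png

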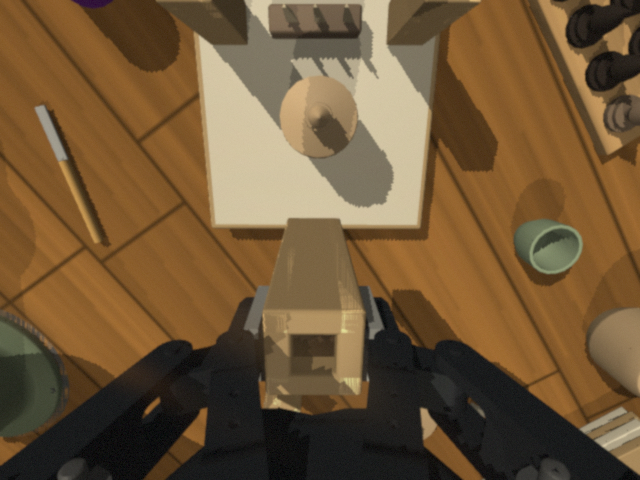

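Request:
apply_moves --rows '[[[-0.0015,0.003,0,0],[0,0,0.04,0],[0,0,0.04,0],[0,0,0.03,0],[0,0,0.02,0],[0,0,0.01,0],[0,0,0.003,0],[0,0,0,0],[0,0,0,0]]]'

```text
time_s: 37.6
ee_pos: [0.5364, -0.0502, 0.1236]
tcp_rot: [2.775, 1.471, 0.002]
ft_force: [0.6, -0.5, -1.6]
grip_width: 0.0352
```

Request:
apply_moves --rows '[[[0,0,0.0015,0],[0,0,0.001,0],[0,0,0,0],[0,0,0,0]]]'

```text
time_s: 38.1
ee_pos: [0.5358, -0.0501, 0.1203]
tcp_rot: [2.775, 1.472, 0.0]
ft_force: [0.8, 0.8, -2.1]
grip_width: 0.0353
```

Request:
apply_moves --rows '[[[0,0,0.001,0],[0,0,0,0],[0,0,0,0]]]'

```text
time_s: 38.48
ee_pos: [0.5357, -0.0501, 0.1193]
tcp_rot: [-2.776, -1.472, 0.0]
ft_force: [-0.7, 0.6, -1.6]
grip_width: 0.0352
```

Request:
apply_moves --rows '[[[0,0,0.001,0],[0,0,0,0],[0,0,0,0]]]'

```text
time_s: 38.85
ee_pos: [0.5357, -0.0501, 0.1183]
tcp_rot: [-2.775, -1.472, 0.0]
ft_force: [-0.4, 0.2, -1.3]
grip_width: 0.0355
```

Request:
apply_moves --rows '[[[0,0,0.001,0],[0,0,0,0],[0,0,0,0]]]'

```text
time_s: 39.22
ee_pos: [0.5358, -0.0501, 0.1176]
tcp_rot: [2.775, 1.472, 0.0]
ft_force: [-0.7, 0.3, 3.2]
grip_width: 0.0355
```

Contact made. Releasing, rising straight up, then backing off for a last check.

Request:
apply_moves --rows '[[[0,0,0,0],[0,0,0,0],[0,0,0,0],[0,0,0,0],[0,0,-0.02,0],[0,0,-0.05,0],[0,0,-0.05,0],[0,0,-0.03,0],[-0.05,0,0,0],[-0.05,0,0,0],[-0.03,0,0,0],[0,0,0,0]]]' --hand 0.75

```text
time_s: 40.72
ee_pos: [0.4619, -0.159, 0.2674]
tcp_rot: [2.778, 1.467, -0.0]
ft_force: [0.2, 1.3, -1.2]
grip_width: 0.0639
```

```bash
python3 - <<'E'
from cell import bot;from h import *
go(bot,.5349,-.0489,.120,55.95)
c=bot.read_camera("wrist");cv2.imwrite("pics/w16.png",c["pixels"][:,:,::-1])
t=bot.read_camera("top");cv2.imwrite("pics/t16.png",t["pixels"][:,:,::-1])
print('top props');blobs(t,.148,.165,(190,100,400,330));print('lid');blobs(t,.1,.145,(290,190,350,250))
print('spares');blobs(t,.065,.085,(400,300,460,345));blobs(t,.03,.06,(440,200,525,305))
print('wrist props');blobs(c,.150,.163,(0,0,640,480),100)
s=bot.read_camera("scene");cv2.imwrite("pics/s16.png",cv2.resize(s["pixels"][160:340,160:460,::-1],None,fx=2.6,fy=2.6))
print('scene props');blobs(s,.148,.165,(240,140,460,340))
E
```

```text
t 40.73 pos [ 0.4619 -0.159   0.2674] yaw 55.68 tilt 0.01 w 0.0639 F [ 0.2  1.3 -1.2] q [-0.48  0.19 -0.28  1.1  -0.    1.69]
turn -0.27 mm after turn [132.1  -1.2 147.4]
top props
[306. 156.] 268 mean [0.6997 0.0442 0.1558] rect [700.5  44.2] [36.4 36.6] 56.0
[258. 221.] 271 mean [0.5596 0.1392 0.156 ] rect [559.8 139.4] [36.5 36.1] 55.6
[350. 235.] 264 mean [ 0.5347 -0.0507  0.1559] rect [535.3 -51.1] [35.8 36.5] 54.6
lid
[316. 215.] 709 mean [0.5812 0.0197 0.113 ] rect [582.4  18.8] [64.9 63. ] 1.1
[343. 243.] 36 mean [ 0.5216 -0.0392  0.1221] rect [521.3 -39.3] [32.4  1.4] 53.2
spares
wrist props
[313.  38.] 2838 mean [ 0.5359 -0.0504  0.1567] rect [535.8 -50.6] [36.4 36. ] 55.7
scene props
[388. 227.] 196 mean [0.5639 0.1372 0.1542] rect [562.6 138.1] [35.5 40.3] 56.3
[309. 243.] 198 mean [ 0.5388 -0.0529  0.1547] rect [538.5 -52.8] [36.1 40.2] 55.3
[377. 288.] 229 mean [0.7038 0.0422 0.1549] rect [703.8  42.2] [35.9 39.5] 55.8
```

View pics/w16.png

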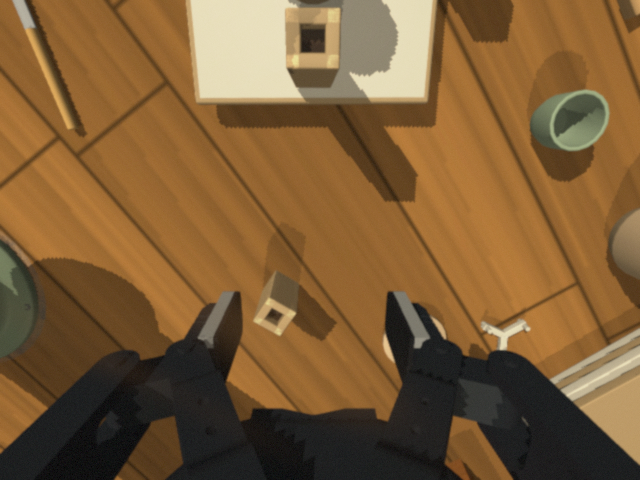

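View pics/s16.png

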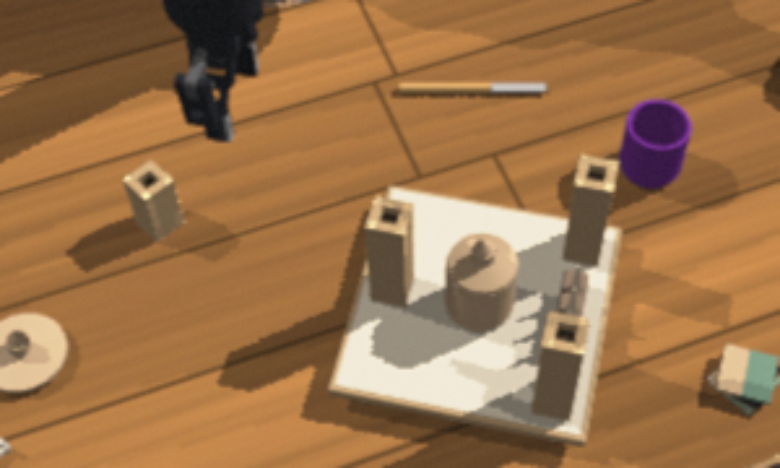

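View pics/t16.png

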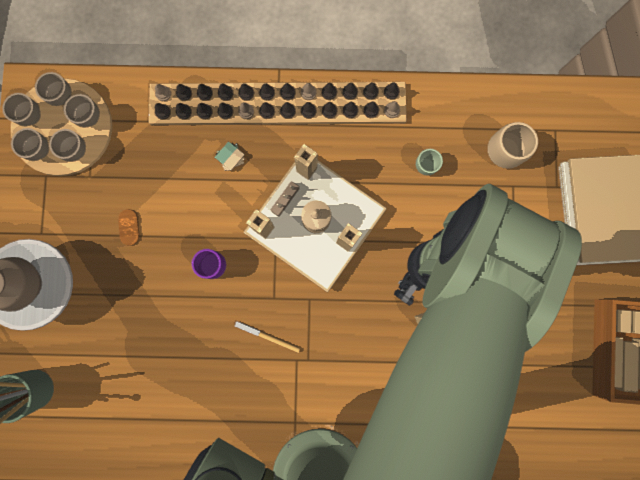

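Everything is in place. The third prop is at (350,235) in the top view, about 2 mm from its target, and the standing props have not moved. I let the arm settle, then hand in.

Request:
apply_moves --rows '[[[0,0,0,0],[0,0,0,0],[0,0,0,0],[0,0,0,0]]]'

```text
time_s: 41.38
ee_pos: [0.4629, -0.1575, 0.2672]
tcp_rot: [-2.775, -1.472, 0.0]
ft_force: [-0.1, 0.4, 0.2]
grip_width: 0.0642
```

```bash
python3 - <<'E'
from cell import bot
print(bot.close_job())
E
```

```text
the job is handed in; nothing more can be done
None
```

The shelf is set, and I handed the job in at about 41 s. I placed the cone pack first, then the jar in mid-shelf, then its fitting lid, and last the tall prop.

| Thing | Last check |
|---|---|
| Cone pack | About 2 mm from midway between the standing props, and in line with them |
| Jar | About 1.5–2 mm from mid-shelf |
| Lid | Seated level (tilt under 0.01 rad), within 1 mm of the jar's centre |
| Tall prop | Upright, about 2 mm from its place across the jar |
| Standing props | Within 0.3 mm of where they started |

- **Checked by eye only:** in the last top picture the arm hid the spare lid and spare prop, so I did not measure them again. The wrist and scene views show them where they were, and nothing touched them.
- **Disagreement:** the scene camera reads about 3 mm further out in x than the top and wrist cameras for everything. I took this as a calibration offset and worked from the top and wrist views.
- **Force:** no reading at the end of a move passed about 7 N.

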